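# Open the tin-oil dispenser for refilling

### The job

The tin-oil dispenser on the counter is to be refilled. First, with the filler cap still on, empty its pump by giving the sprung lever at least three full strokes, each all the way down and all the way back up; then loosen the filler cap, whose turning direction is unknown (one way is blocked, a part turn the other way frees it, so try both), and lift it off. Finish while still holding the cap in the gripper at least 6 cm straight up from its seat, touching nothing else, with the lever up again, and leave the crock, the loaf tin and the basket where they are.

Things in the scene. Friction and masses are not known exactly. Their poses are not given: they have to be found in the camera images.
- dispenser: Steel tin-oil dispenser, fixed: round tank 120 mm across, 100 mm high; filler neck 66 mm across on its axis, rim 137 mm up; square pump column (54 mm) with the lever, 85 mm from the tank's axis towards its -y. On its -x side a spout reaches 108 mm out, 45 mm up. Drip tray 6 mm high beneath. Origin on the tank's axis at counter level, z up.
- lever (a joint): Pump lever, hinged on a level pin along the dispenser's x axis, 145 mm up on the pump column's axis; it points away from the tank (dispenser's -y). Rad: 0 = up, 20 degrees above level, where its spring returns it; 0.70 = fully down on its stop, 20 degrees below level. Needs 4 N at the pad to start and 11 N at the bottom.
- lever_pad (a point): Centre of the top face of the lever's black press pad (40 mm wide, 56 mm along the lever, 14 mm thick), 115 mm from the hinge pin. In a stroke it goes down about 79 mm, ending almost straight below its start, and bulges outward by about 7 mm half-way.
- cap_grip (a point): Centre of the filler cap's upright grip bar: 58 mm long (cap's x), 16 mm wide (cap's y), 30 mm high (15 above and below this point), on a disc 68 mm across, 8 mm thick, lying on the neck rim. Seated, it is 160 mm above the counter on the dispenser's axis. At the start the bar lies within 0.1 rad of the dispenser's x axis.
- cap: The loose filler cap, 0.11 to 0.23 kg; origin under the disc, z up. A stem with two lugs reaches 23 mm into the neck; locked, it lifts only 2 mm. Counted from the bar along the dispenser's x axis: one way, unknown beforehand, it meets a hard stop at 0.3 rad; the other way it comes straight up from 1.05 rad on (1.2 is best) and stops at 1.45 rad.
- crock_mid (a point): White lidded ceramic sourdough crock, 132 mm across, 146 mm high, loose bystander; point on its axis 60 mm up.
- tin_mid (a point): Aluminium loaf tin, 120 x 230 x 65 mm (its x, y, z), open on top, loose bystander; point at its centre, 32 mm up.
- basket_mid (a point): Round wicker basket, 212 mm across at the rim, 65 mm high, loose bystander; point on its axis 30 mm up.
Mind the look-alikes: they are no part of the job. Of the things that look like the cap, the smallest one is meant.

How it is judged:
By the outcome, as a careful person would: the job done as asked, in the order asked, and still so for the second after the job is handed in, while the arm keeps its last pose, push and grip.
It also fails if it takes over 72 s, if anything falls off the work surface, if the arm or the gripper's body presses on something with over 40 N, if the wrist force passes 120 N, or if a joint passes its speed limit or range.

### The arm

A 6-joint arm with a two-finger parallel gripper is mounted at the origin on the work surface. World frame = base frame: x ahead of the robot, y to its left, z up, the work surface at z = 0. Lengths are in m, angles in degrees, forces in N, time in s.
With the tool pointing down it reaches from about 0.4 to 0.825 m from the base axis. Payload 7 kg.
Tool frame: the origin (TCP) lies at the very end of the fingers, on their centre line; the grasp point (between the pads) lies 19 mm behind it (ctrl.hold_point_z is the distance from the TCP to the grasp point, in m); z points along the fingers, y is the line along which they close (so a half turn about z gives the same grasp; the last joint's range is limited). The gripper opens to 88 mm and grips with 3 to 60 N. Pads are 19 mm wide; open, the fingers measure 130 mm over their backs; the gripper's body (78 mm by 193 mm) begins 47 mm behind the grasp point.
Start: joints at [-59.181, 20.546, 0.682, 0, -70.136, -16.507], TCP at [0.167, -0.654, 0.227] pointing down, gripper open.
Joint ranges: [-176.03, 176.03], [-82.01, 121.73], [-58.28, 71.71], [-173.87, 95.51], [-174.79, -0.11], [-173.66, 173.66]. Speed limits (degrees/s): [136.94, 136.94, 172.46, 180, 180, 180].

### API

Orientations are given as [roll, pitch, yaw] about the fixed x, y, z axes, in that order (R = Rz(yaw) Ry(pitch) Rx(roll)).
In Python, from plant import sensors, viewer, workorder, ctrl gives the robot as it stands.
- The arm moves only by the shell command python3 -m pendant 'ROWS'. ROWS is JSON, a list of rows, each a list of 3 entries, a list of its own where there are three numbers: the opening, from -1 (shut) to 1 (fully open), so that 0 is half open, then the shift along the tool's x, y, z in m, then the turn, a rotation vector about the tool's x, y, z in degrees. A call has 1 to 10 rows; each row is the pose to reach, as a shift and turn from the pose commanded when the call began, along the tool's axes at that moment; what a row does not reach only later rows make up. A row lasts 1/12 s, in which the tool goes at most 41.7 mm and 7.16 degrees, less where a joint would pass 70% of its speed; a pose out of reach is approached as far as the arm can. A call with a gripper value outside its range is refused whole. The fingers move at their own pace and stop on an object; the grip force is fixed at half the most. Time passes only in rows, so rows that repeat a pose let the fingers close. It gives the time, the measured TCP pose, the force, the opening and the grip force at its end, in the units of the state.
- sensors.get_obs(): the state, without advancing time (a new reading comes with each control period).
- viewer.snapshot(name): name is "scene" or "top"; returns the picture (400x640x3 uint8, red, green, blue); there is no depth.
- viewer.camera_params(name): a dict with "fx", "fy", "cx", "cy" (pixels), "extrinsics" (4x4, takes a point from world to camera coordinates). Camera axes: x right, y up, looking along -z (the intrinsics and any distortion apply to the point x, -y, -z); pixel columns grow to the right and rows downward; lengths in m; the calibration is good to about 2 mm. A picture is of the moment at which its call begins. camera_params takes no time and is no camera call.
- workorder.close_job(): hands the job in; it is judged then, once.
The state is a dict: "clock": time; "joint_pos": joint angles; "qvel": joint speeds; "tau": joint torques, N m; "tool_pos": TCP position; "orientation": TCP orientation; "force": force on the tool from outside, world axes, zero at the start; "moment": the same for the moment, N m; "opening": finger opening in m; "gripper_force": force on a finger pad.
Only numpy, scipy, OpenCV 4.12 (cv2) and the standard library are available. Lean on these libraries where they do the work, as an engineer would, in place of code of your own. Each camera call takes 0.05 s, during which the arm holds its last target. There are 200 camera calls.

## Working session

There is one attempt and no reset: what is moved stays moved. The work goes in short steps, Python scripts to look and compute and a shell command to move; the robot and the scene stay as the last step left them, time stands still between calls to the robot, and variables do not carry over. Pictures are saved under pics/ and viewed, at most 10 in all, crops included, and the job is handed in when it is done.

```bash
ls; mkdir -p pics
python3 - <<'E'
from plant import sensors, viewer, ctrl
import cv2
print(sensors.get_obs(), ctrl.hold_point_z)
for n in("scene","top"):
    cv2.imwrite(f"pics/{n}0.png",viewer.snapshot(n)[:,:,::-1]); print(n,viewer.camera_params(n))
E
```

```text
pics
{'clock': 0.0, 'joint_pos': array([-5.91813264e+01,  2.05893695e+01,  6.30174992e-01, -2.24360568e-02,
       -7.01365219e+01, -1.65081959e+01]), 'qvel': array([0.00961466, 0.05852955, 0.06788874, 0.12822497, 0.09895139,
       0.04656199]), 'tau': array([ 1.78894206e-03, -5.82718492e+01,  2.93050539e+01,  6.99776441e+00,
        6.57933037e-03, -1.67744938e-04]), 'tool_pos': array([ 0.16670205, -0.65353974,  0.2256114 ]), 'orientation': array([ 1.79902235e+02, -6.97926168e-03, -1.65697157e+02]), 'force': array([-0.40040942, -0.15066712,  0.28374838]), 'moment': array([0.03710881, 0.01309185, 0.02602948]), 'gripper_force': 0.0, 'opening': 0.08759998547439903} 0.0188
scene {'fx': 362.2399849492394, 'fy': 362.2399849492394, 'cx': 314.1051745941382, 'cy': 205.82640412496607, 'extrinsics': array([[-0.31449737,  0.94924211,  0.00555205,  0.19814813],
       [-0.81479536, -0.27294486,  0.51147788,  0.42758095],
       [ 0.48703174,  0.15633466,  0.85927851, -1.44172106],
       [ 0.        ,  0.        ,  0.        ,  1.        ]])}
top {'fx': 449.7595713127279, 'fy': 449.7595713127279, 'cx': 317.0576039997464, 'cy': 208.7055261515308, 'extrinsics': array([[ 0.01631816, -0.9996771 ,  0.01947853, -0.03752407],
       [ 0.98429224,  0.019486  ,  0.17546817, -0.63665341],
       [-0.17579107,  0.01630925,  0.98429239, -1.33204874],
       [ 0.        ,  0.        ,  0.        ,  1.        ]])}
```

View pics/scene0.png

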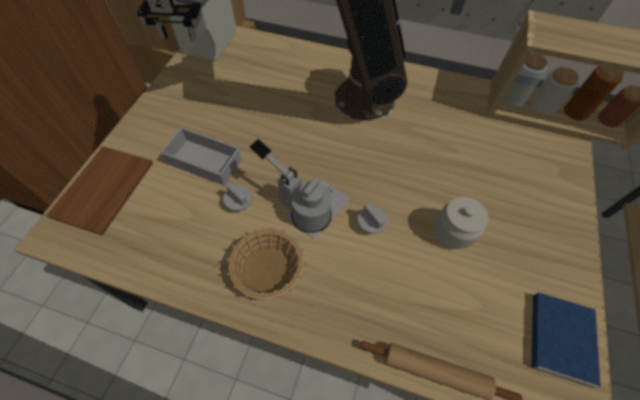

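View pics/top0.png

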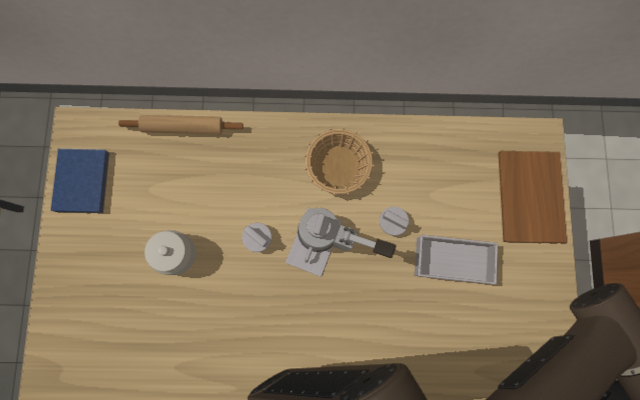

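Run:
```python
import cv2,numpy as np
a=cv2.imread("pics/top0.png")[185:285,230:430]; b=cv2.imread("pics/scene0.png")[130:240,210:400]
a=cv2.resize(a,(800,400),interpolation=cv2.INTER_CUBIC)[:, :]; b=cv2.resize(b,None,fx=4,fy=4,interpolation=cv2.INTER_CUBIC)
a=cv2.resize(a,(560,280)); b=cv2.resize(b,(532,308))
c=np.zeros((590,560,3),np.uint8); c[:280]=a; c[282:590,:532]=b
cv2.imwrite("pics/crop.png",c)
```

```text
(no output)
```

View pics/crop.png

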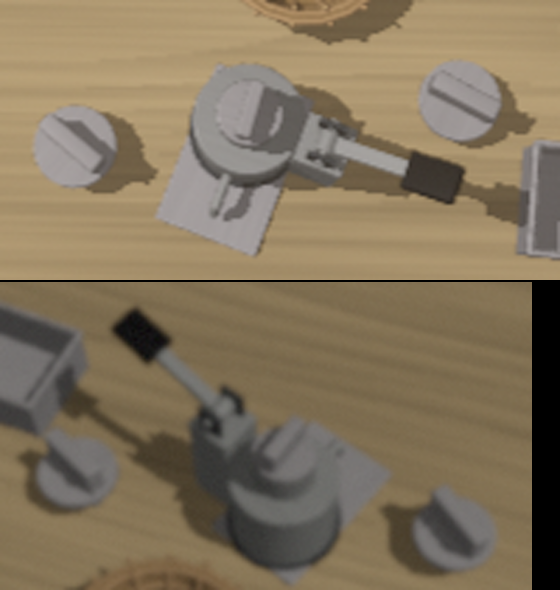

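```bash
cat > h.py <<'E'
import numpy as np
from plant import viewer
def ray(n,uv):
    p=viewer.camera_params(n);E=p["extrinsics"];R,t=E[:3,:3],E[:3,3]
    d=R.T@np.array([(uv[0]-p["cx"])/p["fx"],-(uv[1]-p["cy"])/p["fy"],-1]);return -R.T@t,d/np.linalg.norm(d)
def onz(n,uv,z): o,d=ray(n,uv);return o+d*(z-o[2])/d[2]
def tri(a,b):
    A=0;r=0
    for n,uv in(("top",a),("scene",b)):
        o,d=ray(n,uv);M=np.eye(3)-np.outer(d,d);A=A+M;r=r+M@o
    return np.linalg.solve(A,r)
def proj(n,X):
    p=viewer.camera_params(n);c=(p["extrinsics"]@np.append(X,1))[:3]
    return p["cx"]-p["fx"]*c[0]/c[2],p["cy"]+p["fy"]*c[1]/c[2]
E
python3 - <<'E'
import cv2,numpy as np
from h import *
P={}
for n,(x0,y0,x1,y1) in dict(top=(365,230,405,265),scene=(245,135,275,162)).items():
    im=cv2.imread(f"pics/{n}0.png")[y0:y1,x0:x1].max(2)
    k,l,s,c=cv2.connectedComponentsWithStats((im<62).astype(np.uint8));i=1+s[1:,4].argmax()
    P[n]=c[i]+[x0,y0];print(n,P[n],s[i], cv2.minAreaRect(np.argwhere(l==i)[:,::-1].astype(np.float32)))
pad=tri(P["top"],P["scene"]);print("pad",pad)
cap=tri((318.6,224.3),(312.9,187.1));print("captop",cap, onz("top",(318.6,224.3),.175),onz("scene",(312.9,187.1),.175))
v=pad-cap;print(np.hypot(*v[:2]),np.degrees(np.arctan2(v[1],v[0])))
# tank / tray corners
q=lambda u,v:(230+u/2.8,185+v/2.8)
for c in((157,214),(257,254)):print("tray",onz("top",q(*c),.006))
print("bar ends",onz("top",q(257,83),.175),onz("top",q(241,137),.175))
print("colbase hinge",onz("top",q(328,145),.15))
for nm,uv,z in(("tin",(457,260),.065),("crock",(168,250),.13),("capL",(257,238),.01),("capR",(395,222),.01),("basket",(339,162),.06)):print(nm,onz("top",uv,z))
E
```

```text
top [384.28795812 247.33507853] [  9  10  21  18 191] ((19.200000762939453, 18.39999771118164), (18.973663330078125, 13.281564712524414), 18.434947967529297)
scene [259.91625616 148.59605911] [  6   5  19  19 203] ((14.944826126098633, 13.5620698928833), (18.103918075561523, 11.54332160949707), 41.633541107177734)
pad [ 0.50872384 -0.20966125  0.19099109]
captop [ 0.57241527 -0.02658801  0.16582486] [ 0.57178012 -0.02911804  0.175     ] [ 0.57767181 -0.0219282   0.175     ]
0.19383603922498877 -109.18285709780989
tray [0.47662297 0.06745343 0.006     ]
tray [ 0.43423816 -0.04508711  0.006     ]
bar ends [ 0.5993855  -0.03765315  0.175     ] [ 0.54450614 -0.02248351  0.175     ]
colbase hinge [ 0.54100613 -0.11152047  0.15      ]
tin [ 0.48648017 -0.45192699  0.065     ]
crock [0.49589729 0.3990185  0.13      ]
capL [0.54815113 0.16074229 0.01      ]
capR [ 0.60744442 -0.27592671  0.01      ]
basket [ 0.78700732 -0.09247125  0.06      ]
```

The cap-like things in the top view are at (257,238) and (395,222), both about 87 mm across and lying on the counter, and at (319,225), about 68 mm across and sitting on the dispenser neck. The last is the smallest and is seated, so it is the cap meant. The lever pad is at (384,247) in the top view and (260,149) in the scene view. First I'll move above the pad with the fingers shut.

```bash
cat > go.py <<'E'
import sys,numpy as np
from scipy.spatial.transform import Rotation as R
from plant import sensors
o=sensors.get_obs();x,y,z,yaw=map(float,sys.argv[1:5])
A=R.from_euler("xyz",o["orientation"],degrees=True);B=R.from_euler("xyz",[180,0,yaw],degrees=True)
print("shift",A.inv().apply(np.array([x,y,z])-o["tool_pos"]).round(4),"turn",(A.inv()*B).as_rotvec(degrees=True).round(1))
print(o["clock"],o["tool_pos"].round(4),o["orientation"].round(1),o["force"].round(1),o["joint_pos"].round(0))
E
python3 go.py 0.509 -0.21 0.24 -109
```

```text
shift [-0.4413  0.3453 -0.0138] turn [  0.1   0.  -56.7]
0.1 [ 0.1667 -0.6536  0.2257] [ 179.9   -0.  -165.7] [-0.6 -0.3  0.1] [-59.  21.   1.  -0. -70. -17.]
```

```bash
python3 -m pendant '[[-1,[-0.441,0.345,-0.014],[0,0,-56.7]],[-1,[-0.441,0.345,-0.014],[0,0,-56.7]],[-1,[-0.441,0.345,-0.014],[0,0,-56.7]],[-1,[-0.441,0.345,-0.014],[0,0,-56.7]],[-1,[-0.441,0.345,-0.014],[0,0,-56.7]],[-1,[-0.441,0.345,-0.014],[0,0,-56.7]],[-1,[-0.441,0.345,-0.014],[0,0,-56.7]],[-1,[-0.441,0.345,-0.014],[0,0,-56.7]],[-1,[-0.441,0.345,-0.014],[0,0,-56.7]],[-1,[-0.441,0.345,-0.014],[0,0,-56.7]]]'; python3 go.py 0.509 -0.21 0.24 -109
```

```text
clock: 0.93
tool_pos: [0.4219, -0.3223, 0.237]
orientation: [180.0, 0.0, -108.9]
force: [1.3, -0.6, 0.2]
opening: 0.0265
gripper_force: 0.0
shift [-0.1344 -0.0459 -0.003 ] turn [0.  0.  0.1]
0.9333 [ 0.4219 -0.3223  0.237 ] [ 180.     0.  -108.9] [ 1.3 -0.6  0.2] [-16.   7. -17.  -0. -67.  -3.]
```

```bash
python3 -m pendant '[[-1,[-0.12,-0.04,0],[0,0,0]],[-1,[-0.12,-0.04,0],[0,0,0]],[-1,[-0.12,-0.04,0],[0,0,0]],[-1,[-0.12,-0.04,0],[0,0,0]],[-1,[-0.12,-0.04,0],[0,0,0]],[-1,[-0.12,-0.04,0],[0,0,0]]]'; python3 go.py 0.509 -0.21 0.20 -109
python3 - <<'E'
from plant import viewer
import cv2,numpy as np
a=viewer.snapshot("top")[200:290,330:450,::-1];b=viewer.snapshot("scene")[110:200,230:350,::-1]
cv2.imwrite("pics/c1.png",cv2.resize(np.vstack([a,b]),None,fx=3.3,fy=3.3,interpolation=cv2.INTER_CUBIC))
E
```

```text
clock: 1.43
tool_pos: [0.4979, -0.2234, 0.2365]
orientation: [179.9, -0.0, -108.9]
force: [-0.8, 0.2, 0.5]
opening: 0.0004
gripper_force: 0.0
shift [-0.0163 -0.0062  0.0365] turn [ 0.1 -0.   0.1]
1.4333 [ 0.4979 -0.2234  0.2365] [ 179.9   -0.  -108.9] [-0.8  0.2  0.5] [ -4.   8. -15.  -0. -67. -15.]
```

View pics/c1.png

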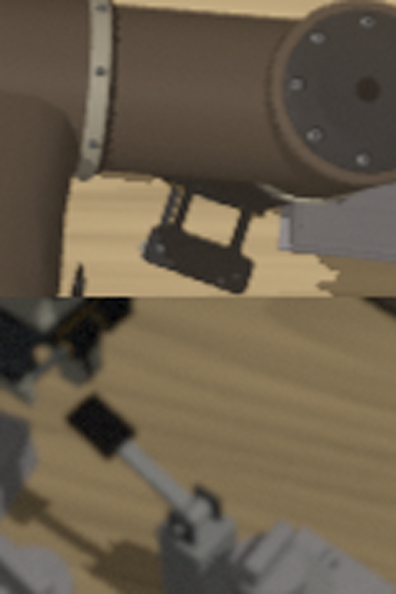

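The top view is blocked by the arm. The scene view shows the fingers just outside the pad at crop (100,425), about 17 mm short as computed. I'll correct sideways and go down to touch.

```bash
python3 -m pendant '[[-1,[-0.016,-0.006,0],[0,0,0]],[-1,[-0.016,-0.006,0],[0,0,0]],[-1,[-0.016,-0.006,0.02],[0,0,0]],[-1,[-0.016,-0.006,0.035],[0,0,0]],[-1,[-0.016,-0.006,0.045],[0,0,0]],[-1,[-0.016,-0.006,0.055],[0,0,0]],[-1,[-0.016,-0.006,0.06],[0,0,0]],[-1,[-0.016,-0.006,0.06],[0,0,0]]]'; python3 go.py 0.509 -0.21 0.108 -109
```

```text
clock: 2.2
tool_pos: [0.5087, -0.2116, 0.1768]
orientation: [180.0, -0.0, -109.0]
force: [-0.7, -1.8, 5.2]
opening: 0.0006
gripper_force: 2.2
shift [-0.0016  0.0003  0.0688] turn [ 0. -0. -0.]
2.2 [ 0.5087 -0.2116  0.1768] [ 180.   -0. -109.] [-0.7 -1.8  5.2] [ -2.  11. -19.   0. -60. -17.]
```

In contact: 5 N. Now I'll press toward the bottom stop in steps.

```bash
python3 -m pendant '[[-1,[0,0,0.012],[0,0,0]],[-1,[0.002,0,0.024],[0,0,0]],[-1,[0.002,0,0.036],[0,0,0]],[-1,[0.002,0,0.048],[0,0,0]],[-1,[0.001,0,0.058],[0,0,0]],[-1,[0,0,0.064],[0,0,0]],[-1,[0,0,0.064],[0,0,0]]]';python3 -m pendant '[[-1,[0,0,0.003],[0,0,0]],[-1,[0,0,0.006],[0,0,0]],[-1,[0,0,0.006],[0,0,0]]]';python3 -m pendant '[[-1,[0,0,0.003],[0,0,0]],[-1,[0,0,0.003],[0,0,0]]]'
```

```text
clock: 2.78
tool_pos: [0.511, -0.2108, 0.1159]
orientation: [-179.8, 0.0, -108.9]
force: [-3.4, 3.9, 19.1]
opening: 0.0004
gripper_force: 8.2
clock: 3.03
tool_pos: [0.5114, -0.2108, 0.1144]
orientation: [-179.6, 0.0, -108.8]
force: [-16.7, 12.8, 55.9]
opening: 0.0005
gripper_force: 25.0
clock: 3.2
tool_pos: [0.5116, -0.2108, 0.1137]
orientation: [-179.5, 0.0, -108.8]
force: [-24.4, 19.0, 75.6]
opening: 0.0002
gripper_force: 33.8
```

```bash
python3 -m pendant '[[-1,[0,0,-0.009],[0,0,0]],[-1,[0,0,-0.009],[0,0,0]]]'
python3 - <<'E'
from plant import viewer
import cv2,numpy as np
b=viewer.snapshot("scene")[100:240,200:380,::-1]
cv2.imwrite("pics/c2.png",cv2.resize(b,None,fx=4,fy=4,interpolation=cv2.INTER_CUBIC))
E
```

```text
clock: 3.37
tool_pos: [0.5108, -0.2112, 0.118]
orientation: [-179.6, 0.0, -108.9]
force: [-2.0, 1.0, 11.7]
opening: 0.0007
gripper_force: 5.7
```

View pics/c2.png

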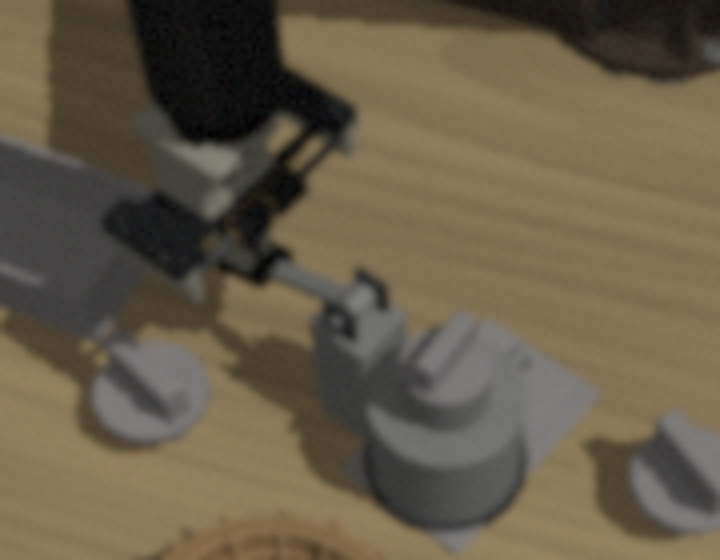

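The lever is down under the shut fingers at crop (265,265), with nothing else touched. It had reached the stop at z≈0.116. Now I'll release it fully and repeat.

```bash
U='up'; python3 -m pendant '[[-1,[0,0,-0.03],[0,0,0]],[-1,[0,0,-0.06],[0,0,0]],[-1,[0,0,-0.09],[0,0,0]],[-1,[0,0,-0.095],[0,0,0]],[-1,[0,0,-0.095],[0,0,0]],[-1,[0,0,-0.095],[0,0,0]],[-1,[0,0,-0.095],[0,0,0]]]'
python3 -m pendant '[[-1,[0,0,0.02],[0,0,0]],[-1,[0,0,0.035],[0,0,0]],[-1,[0,0,0.05],[0,0,0]],[-1,[0,0,0.065],[0,0,0]],[-1,[0,0,0.08],[0,0,0]],[-1,[0,0,0.09],[0,0,0]],[-1,[0,0,0.097],[0,0,0]],[-1,[0,0,0.099],[0,0,0]],[-1,[0,0,0.099],[0,0,0]],[-1,[0,0,0.099],[0,0,0]]]'
python3 -m pendant '[[-1,[0,0,-0.03],[0,0,0]],[-1,[0,0,-0.06],[0,0,0]],[-1,[0,0,-0.09],[0,0,0]],[-1,[0,0,-0.099],[0,0,0]],[-1,[0,0,-0.099],[0,0,0]],[-1,[0,0,-0.099],[0,0,0]],[-1,[0,0,-0.099],[0,0,0]]]'
python3 -m pendant '[[-1,[0,0,0.02],[0,0,0]],[-1,[0,0,0.035],[0,0,0]],[-1,[0,0,0.05],[0,0,0]],[-1,[0,0,0.065],[0,0,0]],[-1,[0,0,0.08],[0,0,0]],[-1,[0,0,0.09],[0,0,0]],[-1,[0,0,0.097],[0,0,0]],[-1,[0,0,0.099],[0,0,0]],[-1,[0,0,0.099],[0,0,0]],[-1,[0,0,0.099],[0,0,0]]]'
```

```text
clock: 4.0
tool_pos: [0.5082, -0.2104, 0.2067]
orientation: [179.9, 0.0, -109.0]
force: [-1.0, -0.2, -0.8]
opening: 0.0008
gripper_force: 0.0
clock: 4.83
tool_pos: [0.5102, -0.2107, 0.1143]
orientation: [-179.8, -0.0, -108.8]
force: [-16.7, 13.0, 55.1]
opening: 0.0005
gripper_force: 24.4
clock: 5.42
tool_pos: [0.508, -0.2104, 0.2059]
orientation: [179.8, -0.0, -109.0]
force: [0.2, 0.0, -0.1]
opening: 0.0003
gripper_force: 0.0
clock: 6.25
tool_pos: [0.51, -0.2107, 0.1142]
orientation: [-179.8, -0.0, -108.8]
force: [-16.7, 13.9, 58.2]
opening: 0.0003
gripper_force: 25.5
```

```bash
python3 -m pendant '[[-1,[0,0,-0.03],[0,0,0]],[-1,[0,0,-0.06],[0,0,0]],[-1,[0,0,-0.09],[0,0,0]],[-1,[0,0,-0.099],[0,0,0]],[-1,[0,0,-0.099],[0,0,0]],[-1,[0,0,-0.099],[0,0,0]],[-1,[0,0,-0.099],[0,0,0]],[-1,[0,0,-0.099],[0,0,0]],[-1,[0,0,-0.099],[0,0,0]],[-1,[0,0,-0.099],[0,0,0]]]'
python3 -m pendant '[[-1,[0,0,0.02],[0,0,0]],[-1,[0,0,0.035],[0,0,0]],[-1,[0,0,0.05],[0,0,0]],[-1,[0,0,0.065],[0,0,0]],[-1,[0,0,0.08],[0,0,0]],[-1,[0,0,0.09],[0,0,0]],[-1,[0,0,0.096],[0,0,0]],[-1,[0,0,0.098],[0,0,0]],[-1,[0,0,0.098],[0,0,0]],[-1,[0,0,0.098],[0,0,0]]]'
python3 -m pendant '[[-1,[0,0,-0.03],[0,0,0]],[-1,[0,0,-0.06],[0,0,0]],[-1,[0,0,-0.09],[0,0,0]],[-1,[0,0,-0.12],[0,0,0]],[-1,[0,0,-0.15],[0,0,0]],[-1,[0,0,-0.16],[0,0,0]],[-1,[0,0,-0.16],[0,0,0]],[-1,[0,0,-0.16],[0,0,0]]]'
python3 - <<'E'
from plant import viewer
import cv2,numpy as np
b=viewer.snapshot("scene")[100:240,200:380,::-1]
cv2.imwrite("pics/c3.png",cv2.resize(b,None,fx=4,fy=4,interpolation=cv2.INTER_CUBIC))
E
python3 go.py 0.573 -0.026 0.27 -17
```

```text
clock: 7.08
tool_pos: [0.5086, -0.2106, 0.2069]
orientation: [179.9, -0.0, -109.0]
force: [-0.2, 0.1, 0.6]
opening: -0.0002
gripper_force: 0.0
clock: 7.92
tool_pos: [0.5109, -0.2107, 0.1149]
orientation: [-179.7, 0.0, -108.9]
force: [-11.4, 10.0, 40.9]
opening: 0.0002
gripper_force: 18.2
clock: 8.58
tool_pos: [0.5091, -0.2105, 0.2698]
orientation: [-180.0, 0.0, -109.0]
force: [0.2, 1.0, -1.2]
opening: 0.0004
gripper_force: 0.0
shift [-0.1953 -0.0009 -0.0012] turn [  0.1   0.1 -92. ]
8.6333 [ 0.5085 -0.2104  0.2688] [ 179.9    0.  -109. ] [ 0.5 -0.7 -0.5] [ -2.   7. -11.  -0. -71. -17.]
```

View pics/c3.png

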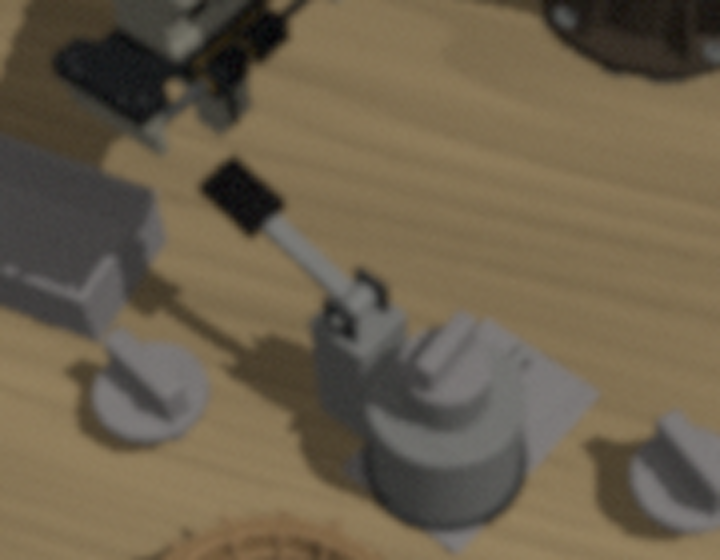

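The scene view shows the lever back up (pad at crop (243,197)) after four full strokes, with the seated cap bar at crop (447,346). Next I'll go above the cap with the gripper half open.

```bash
python3 -m pendant '[[0,[-0.195,-0.001,0],[0,0,-60]],[0,[-0.195,-0.001,0],[0,0,-60]],[0,[-0.195,-0.001,0],[0,0,-60]],[0,[-0.195,-0.001,0],[0,0,-60]],[0,[-0.195,-0.001,0],[0,0,-60]],[0,[-0.195,-0.001,0],[0,0,-60]],[0,[-0.195,-0.001,0],[0,0,-60]],[0,[-0.195,-0.001,0],[0,0,-60]],[0,[-0.195,-0.001,0],[0,0,-60]],[0,[-0.195,-0.001,0],[0,0,-60]]]'
python3 -m pendant '[[0,[0,0,0],[0,0,-32]],[0,[0,0,0],[0,0,-32]],[0,[0,0,0],[0,0,-32]],[0,[0,0,0],[0,0,-32]],[0,[0,0,0],[0,0,-32]],[0,[0,0,0],[0,0,-32]],[0,[0,0,0],[0,0,-32]]]'
python3 go.py 0.573 -0.026 0.21 -17
python3 - <<'E'
from plant import viewer
import cv2,numpy as np
b=viewer.snapshot("scene")[100:240,220:400,::-1]
cv2.imwrite("pics/c4.png",cv2.resize(b,None,fx=4,fy=4,interpolation=cv2.INTER_CUBIC))
E
```

```text
clock: 9.47
tool_pos: [0.5727, -0.0264, 0.2679]
orientation: [179.8, 0.1, -48.8]
force: [-0.2, -1.2, -0.8]
opening: 0.0437
gripper_force: 0.0
clock: 10.05
tool_pos: [0.573, -0.0267, 0.2689]
orientation: [180.0, 0.1, -17.2]
force: [-1.1, 0.2, -0.7]
opening: 0.0441
gripper_force: 0.0
shift [-0.0001 -0.0007  0.0589] turn [ 0.   0.1 -0.2]
10.05 [ 0.573  -0.0267  0.2689] [ 1.80e+02  1.00e-01 -1.72e+01] [-1.1  0.2 -0.7] [ 17.  10.  -9.  -0. -72.  56.]
```

View pics/c4.png

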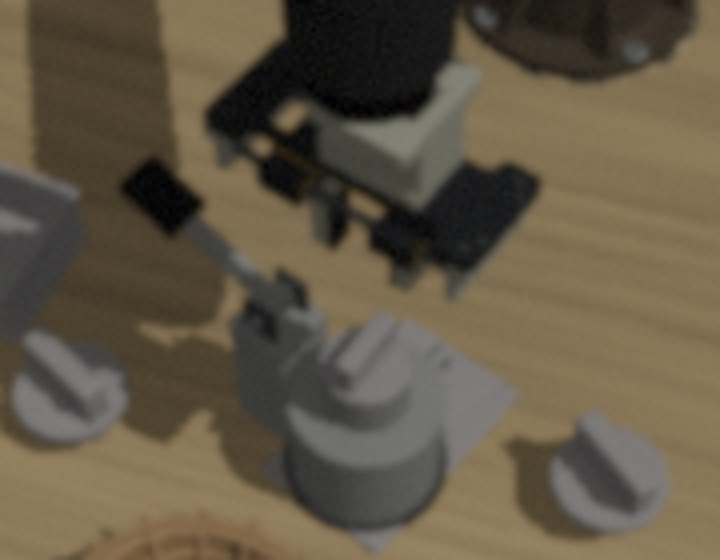

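The tips at crop (325,240) and (405,280) straddle the bar at (367,346). Now I'll go down to just above it and check the projection.

```bash
python3 -m pendant '[[0,[0,-0.001,0.03],[0,0,0]],[0,[0,-0.001,0.06],[0,0,0]],[0,[0,-0.001,0.08],[0,0,0]],[0,[0,-0.001,0.08],[0,0,0]],[0,[0,-0.001,0.08],[0,0,0]]]'
python3 - <<'E'
from plant import viewer,sensors
from h import proj
import cv2,numpy as np
p=sensors.get_obs()["tool_pos"];print(p)
b=viewer.snapshot("scene")[130:220,255:375,::-1].copy()
b=cv2.resize(b,None,fx=6,fy=6,interpolation=cv2.INTER_CUBIC)
for X,c in((p,(0,0,255)),((p[0],p[1],.175),(0,255,0))):
    u=proj("scene",X);cv2.circle(b,(int((u[0]-255+.5)*6),int((u[1]-130+.5)*6)),3,c,-1)
cv2.imwrite("pics/c5.png",b)
E
```

```text
clock: 10.52
tool_pos: [0.5733, -0.0259, 0.1893]
orientation: [179.9, 0.1, -17.1]
force: [0.6, 0.5, 0.8]
opening: 0.0439
gripper_force: 0.0
[ 0.5732597  -0.0258767   0.18934722]
```

View pics/c5.png

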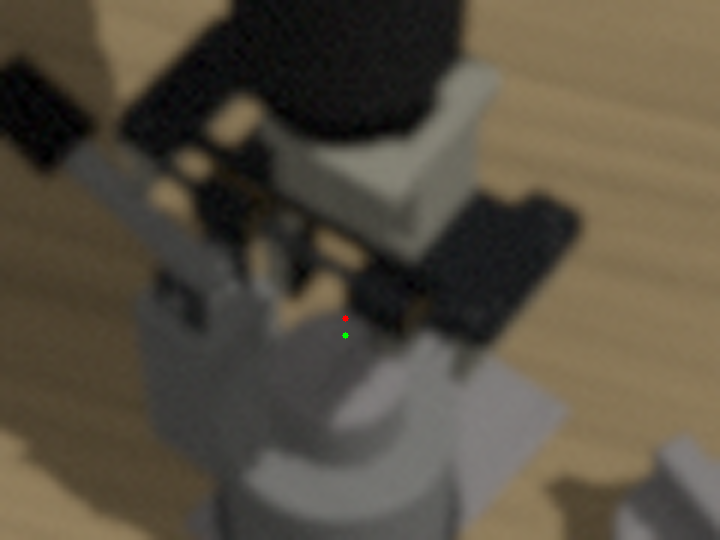

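The projected grip point (345,335) lies on the bar's top centre (340,339), within about 3 mm. Go down and close.

```bash
python3 -m pendant '[[0,[0,0,0.015],[0,0,0]],[0,[0,0,0.03],[0,0,0]],[0,[0,0,0.037],[0,0,0]],[0,[0,0,0.038],[0,0,0]],[0,[0,0,0.038],[0,0,0]]]'
python3 -m pendant '[[-1,[0,0,0],[0,0,0]],[-1,[0,0,0],[0,0,0]],[-1,[0,0,0],[0,0,0]],[-1,[0,0,0],[0,0,0]],[-1,[0,0,0],[0,0,0]],[-1,[0,0,0],[0,0,0]]]'; python3 go.py .573 -.026 .15 -17; python3 -c "from plant import sensors;print(sensors.get_obs()['moment'])"
```

```text
clock: 10.98
tool_pos: [0.5743, -0.0256, 0.1529]
orientation: [-180.0, -0.1, -17.0]
force: [0.7, 0.4, -0.1]
opening: 0.0437
gripper_force: 0.0
clock: 11.48
tool_pos: [0.5734, -0.0267, 0.1525]
orientation: [179.9, 0.0, -17.0]
force: [-1.1, -5.1, 4.0]
opening: 0.0153
gripper_force: 30.0
shift [-0.0006 -0.0006  0.0025] turn [0.1 0.  0. ]
11.4833 [ 0.5734 -0.0267  0.1525] [179.9   0.  -17. ] [-1.1 -5.1  4. ] [ 17.  15. -18.   0. -57.  56.]
[-1.91550482e+00  7.23236676e-01  8.13821960e-05]
```

```bash
python3 -m pendant '[[-1,[0,0,0],[0,0,4]],[-1,[0,0,0],[0,0,8]],[-1,[0,0,0],[0,0,12]],[-1,[0,0,0],[0,0,16]],[-1,[0,0,0],[0,0,16]],[-1,[0,0,0],[0,0,16]]]'; python3 -c "from plant import sensors;o=sensors.get_obs();print(o['moment'])"
python3 -m pendant '[[-1,[0,0,0],[0,0,4]],[-1,[0,0,0],[0,0,8]],[-1,[0,0,0],[0,0,10]],[-1,[0,0,0],[0,0,10]],[-1,[0,0,0],[0,0,10]]]'; python3 -c "from plant import sensors;o=sensors.get_obs();print(o['moment'])"
```

```text
clock: 11.98
tool_pos: [0.5725, -0.0267, 0.1526]
orientation: [179.9, 0.0, -33.0]
force: [-4.6, -4.4, 5.9]
opening: 0.0158
gripper_force: 30.0
[-1.45011778  1.92930327  0.03529336]
clock: 12.4
tool_pos: [0.5718, -0.0274, 0.1526]
orientation: [179.7, 0.0, -42.9]
force: [-8.2, -5.6, 9.2]
opening: 0.0162
gripper_force: 30.9
[-2.30420854  2.906744    0.69577074]
```

Turning this way, the moment rose to 0.7 N·m past about 0.3 rad, so it is blocked. Now the other way, watching the moment.

```bash
python3 -m pendant '[[-1,[0,0,0],[0,0,-6]],[-1,[0,0,0],[0,0,-12]],[-1,[0,0,0],[0,0,-18]],[-1,[0,0,0],[0,0,-24]],[-1,[0,0,0],[0,0,-30]],[-1,[0,0,0],[0,0,-36]],[-1,[0,0,0],[0,0,-42]],[-1,[0,0,0],[0,0,-48]],[-1,[0,0,0],[0,0,-54]],[-1,[0,0,0],[0,0,-54]]]'; python3 -c "from plant import sensors;o=sensors.get_obs();print(o['moment'])"
python3 -m pendant '[[-1,[0,0,0],[0,0,-6]],[-1,[0,0,0],[0,0,-12]],[-1,[0,0,0],[0,0,-18]],[-1,[0,0,0],[0,0,-24]],[-1,[0,0,0],[0,0,-30]],[-1,[0,0,0],[0,0,-36]],[-1,[0,0,0],[0,0,-39]],[-1,[0,0,0],[0,0,-39]],[-1,[0,0,0],[0,0,-39]]]'; python3 -c "from plant import sensors;o=sensors.get_obs();print(o['moment'])"
```

```text
clock: 13.23
tool_pos: [0.5737, -0.0272, 0.1525]
orientation: [179.9, 0.0, 11.4]
force: [-1.6, -6.2, 2.8]
opening: 0.0157
gripper_force: 29.9
[-2.58729582  0.40993211 -0.07811788]
clock: 13.98
tool_pos: [0.5738, -0.0275, 0.1526]
orientation: [179.9, 0.1, 50.0]
force: [-0.2, -8.6, 2.7]
opening: 0.0159
gripper_force: 29.9
[-3.47704637 -0.20930723  0.0108405 ]
```

It turned freely to about 1.2 rad. Ease the side load, then lift a little.

```bash
python3 -m pendant '[[-1,[-0.001,0.001,0],[0,0,0]],[-1,[-0.001,0.001,0],[0,0,0]],[-1,[-0.001,0.001,-0.003],[0,0,0]],[-1,[-0.001,0.001,-0.006],[0,0,0]],[-1,[-0.001,0.001,-0.009],[0,0,0]],[-1,[-0.001,0.001,-0.009],[0,0,0]]]'; python3 -c "from plant import sensors;o=sensors.get_obs();print(o['moment'])"
```

```text
clock: 14.48
tool_pos: [0.5742, -0.0265, 0.1615]
orientation: [180.0, -0.1, 50.0]
force: [-1.2, -0.7, -0.4]
opening: 0.016
gripper_force: 29.9
[-0.40977655  0.38904646 -0.02885028]
```

```bash
python3 -m pendant '[[-1,[0,0,-0.01],[0,0,0]],[-1,[0,0,-0.02],[0,0,0]],[-1,[0,0,-0.03],[0,0,0]],[-1,[0,0,-0.045],[0,0,0]],[-1,[0,0,-0.06],[0,0,0]],[-1,[0,0,-0.075],[0,0,0]],[-1,[0,0,-0.085],[0,0,0]],[-1,[0,0,-0.09],[0,0,0]],[-1,[0,0,-0.09],[0,0,0]],[-1,[0,0,-0.09],[0,0,0]]]'
python3 - <<'E'
from plant import viewer
import cv2,numpy as np
b=viewer.snapshot("scene")[90:290,140:380,::-1]
cv2.imwrite("pics/c6.png",cv2.resize(b,None,fx=3,fy=3,interpolation=cv2.INTER_CUBIC))
E
```

```text
clock: 15.32
tool_pos: [0.5737, -0.0268, 0.2508]
orientation: [-180.0, -0.0, 50.0]
force: [-0.4, -0.2, -1.9]
opening: 0.0155
gripper_force: 29.9
```

View pics/c6.png

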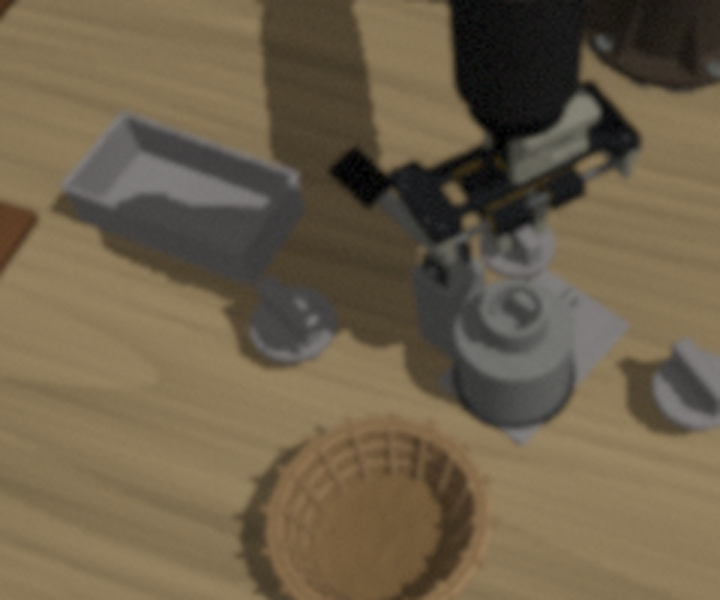

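The cap is held at crop (520,245) about 9.8 cm above its seat. The neck is open at (515,305), the lever is up at (360,175), and the bystanders are unmoved.

```bash
python3 -c "from plant import workorder;print(workorder.close_job())"
```

```text
the job is handed in; nothing more can be done
None
```

The job is handed in after 15 s of the 72 s: the pump got four full strokes, then the cap was turned free and lifted, and it is held about 9.8 cm above its seat with the lever up and the crock, tin and basket not touched.

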